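# Show the test pattern on the lens-test projector and ease its dust lid shut

## Robot

A 7-joint arm with a two-finger parallel gripper is mounted at the origin on the work surface. World frame = base frame: x ahead of the robot, y to its left, z up, the work surface at z = 0. Lengths are in m, angles in rad, forces in N, time in s.
With the tool pointing down it reaches from about 0.4 to 0.85 m from the base axis. Payload 6.9 kg.
Tool frame: the origin (TCP) lies midway between the tips of the shut fingers; the grasp point (between the pads) lies 19 mm behind it (arm.tcp_to_grasp is the distance from the TCP to the grasp point, in m); z points along the fingers, y is the line along which they close (so a half turn about z gives the same grasp; the last joint's range is limited). The gripper opens to 85 mm and grips with 20 to 120 N. Pads are 22 mm wide; open, the fingers measure 114 mm over their backs; the gripper's body (76 mm by 85 mm) begins 54 mm behind the grasp point. The pads swing forward as they close: fully open they stand 13 mm farther back than shut.
Start: joints at [1.28, 0.507, -0.238, 1.5, 0.126, 1.149, -0.155], TCP at [0.241, -0.577, 0.207] pointing down, gripper open.
Joint ranges: [-3.08, 3.08], [-0.24, 2.05], [-1.43, 1.35], [0, 2.5], [-1.52, 4.66], [0.17, 1.96], [-2.89, 2.89]. Speed limits (rad/s): [2.39, 2.39, 3.14, 3.14, 3.14, 3.14, 3.14].

## Interface

Orientations are given as a unit quaternion [w, x, y, z].
In Python, from station import arm gives the robot as it stands. Calls block until the motion is done:
- arm.goto(position, orientation): joint-space move of the TCP to a pose.
- arm.line_to(position, frame=None, velocity=0.15): straight line of the TCP; frame=None keeps the orientation; velocity is the mean speed in m/s.
- arm.movej(angles): joint-space move.
- arm.set_gripper(opening, f_grip=None): opening from 0.0 (shut) to 1.0 (fully open); f_grip is the grip in N (None keeps the last); returns when the fingers have stopped.
- arm.pause(seconds).
- arm.ik(position, orientation): joint angles nearest the present ones, or None.
- arm.get_state(): the state.
- arm.capture(name): name is "scene" or "side" or "wrist"; returns (picture, depth): 400x640x3 uint8, blue, green, red; 400x640 float32, m along the optical axis (not along the pixel's ray), 0 where there is no reading.
- arm.camera_model(name): a dict with "intrinsics" (3x3 intrinsics, pixels), "R" (3x3) and "t" (3): a world point X has camera coordinates R X + t. Camera axes: x right, y down, z forward; pixel columns grow to the right and rows downward; lengths in m; the calibration is good to about 2 mm. A picture is of the moment at which its call begins: read the wrist's pose just before it. camera_model takes no time and is no camera call; for the wrist camera it gives the pose at the moment of the call.
A pose or a line that the arm cannot do raises arm.PlanningError and nothing moves.
- arm.hand_in(): hands the job in; it is judged then, once.
The state is a dict: "clock": time; "qpos": joint angles; "joint_velocities": joint speeds; "joint_efforts": joint torques, N m; "position": TCP position; "ee_rot": TCP orientation; "wrist_force": force on the tool from outside, world axes, zero at the start; "moment": the same for the moment, N m; "grip_width": opening from 0.0 (shut) to 1.0 (fully open); "grip_force": force on a finger pad.
Only numpy, scipy, OpenCV 4.12 (cv2) and the standard library are available. Lean on these libraries where they do the work, as an engineer would, in place of code of your own. Each camera call takes 0.05 s, during which the arm holds its last target. There are 200 camera calls.

## Task

Check that the test projector throws its pattern: press the small push button on its deck fully in to light the timed lamp, then with the button out again press the thumb lever at its side all the way down so that the linked dust lid swings fully up, and keep it up for two seconds. Then let the lever rise slowly under your finger so that the lid settles shut without slamming, and take your hand away. Work the lid by its lever only, without touching the lid, and leave the things standing round the projector where they are.

Things in the scene. Friction and masses are not known exactly. Their poses are not given: they have to be found in the camera images.
- projector: Test projector, fixed: chrome box 150 mm deep (x), 235 wide (y -80 to +155), flat deck 95 mm above the counter; finned lamp house, 91 mm across, out of its +y end to y +250. Origin: on the counter under the centre of the round lens seat that the lid covers. x points away from the operator's side, y to the lamp house, z up. Turned up to 20 degrees either way.
- lamp_button_top (a point): Centre of the top of the small round push button (18 mm across) on the deck, pressed straight down; in the projector's frame x -35, y +108, z +116 mm when out. Its steel collar, 34 mm across, ends 107 mm above the counter, so the button stands 4 mm proud when fully in. The short dimmer knob 65 mm behind it is not used.
- lamp_button (a joint): Travel of the push button in m: 0 out, 0.005 fully in. A spring returns it: 1.4 N to start, 4.5 N fully in. One full press lights the lamp, which goes out by itself on a timer.
- lever_pad (a point): Centre of the top of the lever's ribbed black rubber thumb pad (36 x 40 mm), at the operator's end of a straight steel bar along the housing's -y side. In the projector's frame: lever up x -145, y -97, z +92 mm; fully down x -147, y -97, z +48 mm. The pad slopes 10 degrees, its outer edge high when up and low when fully down.
- lever (a joint): Lever angle in rad: 0 up (at rest), 0.356 fully down on its stop. Pivot 125 mm from the pad towards the projector's +x, 62 mm above the counter. A spring and the lid's weight push the pad up with some 3 to 7 N all the way, so it follows a rising finger and comes back to 0 by itself.
- lid_angle (a joint): Lid angle in rad: 0 shut, about 0.88 fully up (lever on its stop). A push rod links it to the lever: about 0.02 rad per mm of pad travel. Let go, it bangs shut at 3 rad/s or so; falling faster than 2 rad/s counts as a slam, so let the pad rise at 30 mm/s or slower.
- dust_lid: The dust lid: a low chrome dome 94 mm across, 15 mm thick, over the lens seat, top 119 mm above the counter when shut, hinged at the back (projector x +60, z +104 mm); fully up its front edge is about 190 mm above the counter. Origin on the hinge line. Not to be touched.
- petzval_lens: Bystander, loose: tarnished brass lens standing on end, 78 mm over its foot flange, 102 mm tall, small focusing knob on its side. Origin at the middle of its underside; stands 100 to 270 mm from the projector's origin. To be left alone.
- cap_holder: Bystander, loose: white porcelain pot, 84 mm across, 50 mm tall, with black lens caps standing in it (about 65 mm to their tops). Origin at the middle of its underside; stands 100 to 270 mm from the projector's origin. To be left alone.
- adapter: Bystander, loose: black steel mount adapter ring lying flat, 66 mm across, 20 mm tall. Origin at the middle of its underside; stands 100 to 270 mm from the projector's origin. To be left alone.
- filter_case: Bystander, loose: faded red square filter case lying flat, 80 x 80 x 24 mm, brass clasp. Origin at the middle of its underside; stands 100 to 270 mm from the projector's origin. To be left alone.
- loupe: Bystander, loose: black loupe standing on its skirt, 46 mm across, 46 mm tall. Origin at the middle of its underside; stands 100 to 270 mm from the projector's origin. To be left alone.
- lens_cap: Bystander, loose: black plastic lens cap lying flat, 58 mm across, 8 mm thick. Origin at the middle of its underside; stands 100 to 270 mm from the projector's origin. To be left alone.
- blower: Bystander, loose: black rubber dust blower standing on its bulb, 54 mm across, nozzle up, 110 mm tall. Origin at the middle of its underside; stands 100 to 270 mm from the projector's origin. To be left alone.

How it is judged:
On the way, in this order (a step that is already met when the one before it is completed fails the run):
1. the push button is pressed fully in while the lid is shut (value of joint lamp_button above 0.004 m and value of joint lid_angle below 0.06 rad), for 0.05 s.
2. with the button out again, the lever has the lid fully up (within about 0.13 rad of its stop) for two seconds (value of joint lid_angle above 0.75 rad and value of joint lamp_button below 0.0015 m), for 1.8 s.
3. the lid is shut again and the lever up (value of joint lid_angle below 0.03 rad and value of joint lever below 0.015 rad), for 0.2 s.
At the end, for the whole second after the job is handed in: The dust lid is shut (within 0.03 rad), the lever is up (within 0.015 rad), the button is out (within 1.5 mm), and every bystander is within 15 mm of where it stood (all of step 3 and value of joint lamp_button below 0.0015 m and distance of each of petzval_lens, cap_holder, adapter, filter_case, loupe, lens_cap, blower from where it was at the start of the episode below 0.015 m); the robot touches nothing.
It fails at once if the lid slams: it falls faster than 2 rad/s (velocity of joint lid_angle below -2 rad/s).
It fails at once if the lid is touched by the hand or arm instead of being worked by its lever (contact force between any of the fingers, the arm and dust_lid above 0.5 N).
It fails at once if a bystander is shifted, lifted or knocked over (distance of any of petzval_lens, cap_holder, adapter, filter_case, loupe, lens_cap, blower from where it was at the start of the episode above 0.015 m).
It also fails if it takes over 48 s, if anything falls off the work surface, if the arm or the gripper's body presses on something with over 40 N, if the wrist force passes 120 N, or if a joint passes its speed limit or range.

## Working session

There is one attempt and no reset: what is moved stays moved. The work goes in short steps, each a Python script; the robot and the scene stay as the last script left them, time stands still between calls to the robot, and variables do not carry over. Pictures are saved under pics/ and viewed, at most 10 in all, crops included, and the job is handed in when it is done.

```bash
mkdir -p pics
python3 - <<'E'
from station import arm
import cv2,numpy as np
for n in("scene","side"):
    p,d=arm.capture(n); cv2.imwrite(f"pics/{n}0.png",p); np.savez(f"{n}0.npz",p=p,d=d,**arm.camera_model(n))
    m=arm.camera_model(n);print(n,-m["R"].T@m["t"],m["R"][2])
s=arm.get_state();print(s["clock"],s["position"],s["ee_rot"])
E
```

```text
scene [ 1.19018823 -0.0218882   0.65304221] [-0.70432603  0.10851439 -0.70153365]
side [0.47632261 0.64073241 0.76113863] [ 0.16285568 -0.67068723 -0.72364126]
0.1 [ 0.24072742 -0.57623748  0.20620764] [-7.99714925e-04  9.80474495e-01  1.96644586e-01 -1.79158806e-04]
```

View pics/scene0.png

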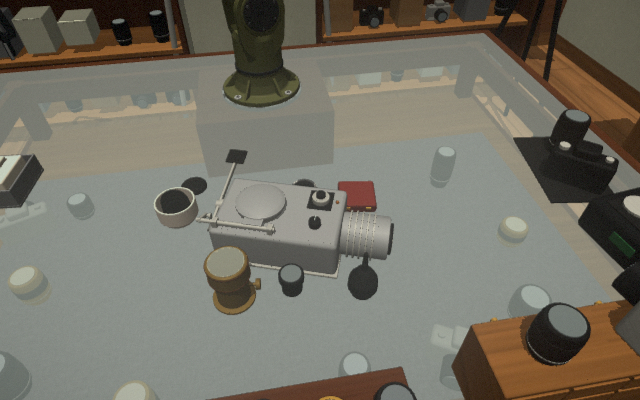

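View pics/side0.png

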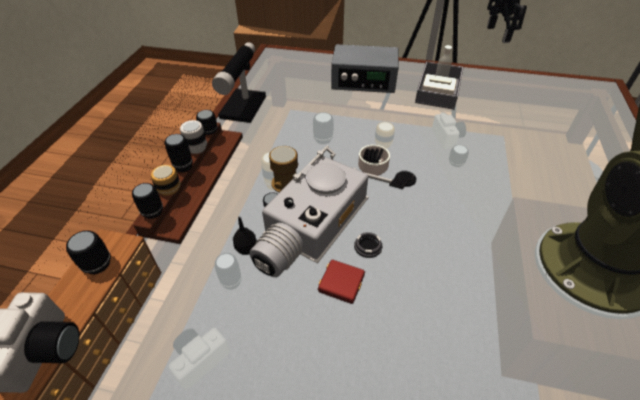

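The scene view shows the pad at about (237,156), the button at (320,197), the knob at (315,222) and the lamp house on the right. In the side view the button is at (313,213) and the pad is near (404,178). I'll enlarge both.

Run:
```python
import cv2,numpy as np
a=cv2.imread("pics/scene0.png")[140:320,150:410];b=cv2.imread("pics/side0.png")[130:310,220:430]
cv2.imwrite("pics/c1.png",cv2.resize(a,None,fx=3,fy=3,interpolation=cv2.INTER_CUBIC))
cv2.imwrite("pics/c2.png",cv2.resize(b,None,fx=3,fy=3,interpolation=cv2.INTER_CUBIC))
open("h.py","w").write('''
import numpy as np
def P(f,u,v,z=None):
    K=f["intrinsics"];r=np.linalg.solve(K,[u,v,1.]);c=-f["R"].T@f["t"]
    if z is None: return f["R"].T@(r*f["d"][int(round(v)),int(round(u))]-f["t"])
    w=f["R"].T@r; return c+w*(z-c[2])/w[2]
''')
```

```text
(no output)
```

View pics/c1.png

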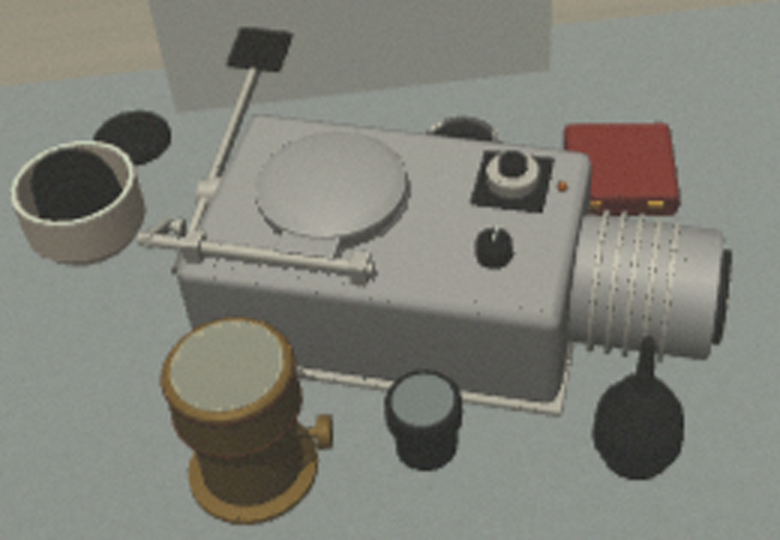

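View pics/c2.png

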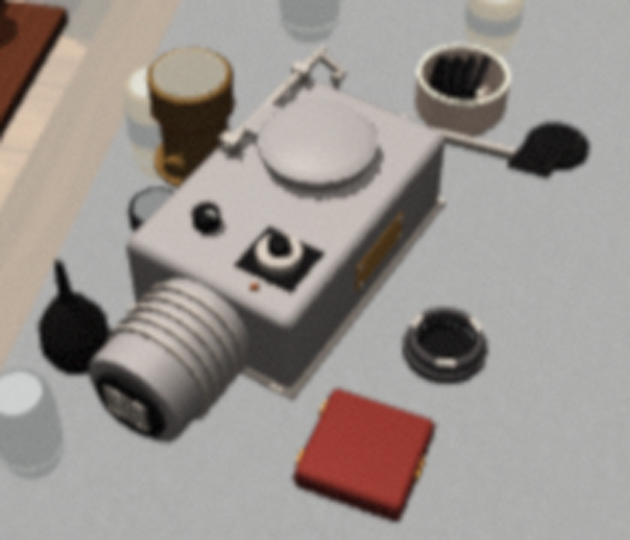

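Run:
```python
import numpy as np
from h import P
from scipy.optimize import least_squares
A=dict(np.load("scene0.npz"));B=dict(np.load("side0.npz"))
np.set_printoptions(precision=4,suppress=True)
obs=[(A,321.3,193.3,(-35,108,116)),(B,312.7,211,(-35,108,116)),(A,236.7,156.3,(-145,-97,92)),(B,396.7,182.7,(-145,-97,92))]
pts=[(P(f,u,v,q[2]/1e3)[:2],np.array(q[:2])/1e3) for f,u,v,q in obs]
for (w,q),o in zip(pts,obs): print(w,P(*o[:3]))
def res(x,pts=pts):
    c,s=np.cos(x[2]),np.sin(x[2]);R=np.array([[c,-s],[s,c]])
    return np.concatenate([R@q+x[:2]-w for w,q in pts])
r=least_squares(res,[.6,0,0]);print(r.x,np.degrees(r.x[2]),r.fun)
for n,f,u,v,z in [("cap",A,194.7,185.7,.008),("pot",A,175,196.5,.05),("lens",A,227,262,.102),("adapter",B,368,240,.02),("case",B,342,277,.024),("capB",B,406,178,.008)]: print(n,P(f,u,v,z),P(f,u,v))
```

```text
[0.6312 0.0771] [0.6302 0.0773 0.115 ]
[0.6233 0.0802] [0.6237 0.0786 0.1142]
[ 0.46   -0.0773] [ 0.4582 -0.0774  0.0906]
[ 0.4559 -0.071 ] [ 0.456  -0.0664  0.0963]
[ 0.6255 -0.0333 -0.3441] -19.713384751412192 [-0.0022  0.0031  0.0057  0.     -0.0038  0.0016  0.0004 -0.0047]
cap [ 0.4425 -0.1843  0.008 ] [ 0.4439 -0.184   0.0092]
pot [ 0.5181 -0.2132  0.05  ] [ 0.5288 -0.2101  0.0597]
lens [ 0.7507 -0.1012  0.102 ] [ 0.7498 -0.1014  0.1009]
adapter [0.5002 0.0563 0.02  ] [0.5007 0.0427 0.0027]
case [0.5397 0.1695 0.024 ] [0.5398 0.1688 0.0228]
capB [ 0.4307 -0.1839  0.008 ] [ 0.436  -0.0881  0.0955]
```

Run:
```python
from station import arm
import cv2,numpy as np
from h import P
np.set_printoptions(precision=4,suppress=True)
ps=np.radians(-19.7);q=[0,np.cos(ps/2),np.sin(ps/2),0]
arm.set_gripper(0.0)
arm.goto([.56,.02,.30],q)
m=arm.camera_model("wrist");p,d=arm.capture("wrist");s=arm.get_state();print(s["clock"],s["position"],s["wrist_force"])
cv2.imwrite("pics/w1.png",p);np.savez("w1.npz",p=p,d=d,**m);print(-m["R"].T@m["t"],m["R"])
```

```text
3.3417 [0.5601 0.019  0.2998] [-0.7652  0.0899 -0.6309]
[ 0.6369 -0.0093  0.4667] [[-0.3388 -0.9409  0.0011]
 [-0.8923  0.3216  0.3167]
 [-0.2984  0.1063 -0.9485]]
```

View pics/w1.png

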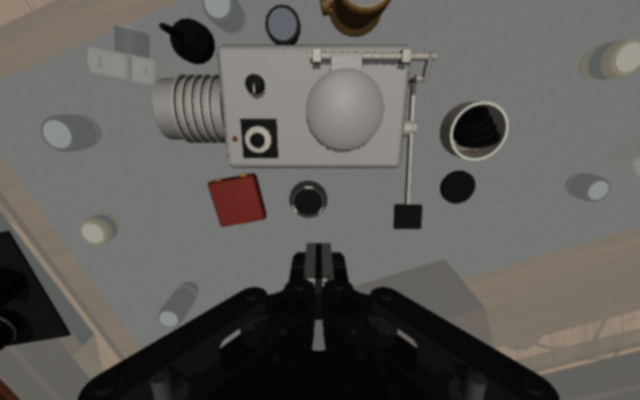

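The wrist view shows the button at (259,139) and the pad at (408,217). The deck edges are clear, and nothing stands over either target. The cap, pot and adapter are all low.

Run:
```python
import cv2,numpy as np
from h import P
np.set_printoptions(precision=4,suppress=True)
W=dict(np.load("w1.npz"));A=dict(np.load("scene0.npz"));B=dict(np.load("side0.npz"))
b=P(W,259,139,.116);p=P(W,408,216.5,.092);print(b,p,P(W,408,216.5))
e=P(W,229,165,.095)-P(W,401,166,.095);print("edge yaw",np.degrees(np.arctan2(-e[0],e[1])),np.linalg.norm(e))
v=b-p;print("bp yaw",np.degrees(np.arctan2(v[1],v[0])-np.arctan2(205,110)),np.linalg.norm(v[:2]),np.hypot(205,110)/1e3)
g=W["p"].max(2)
for (x,y,w) in((259,139,22),(408,216,22)): 
    cv2.imwrite(f"pics/k{x}.png",cv2.resize(W["p"][y-w:y+w,x-w:x+w],None,fx=9,fy=9,interpolation=cv2.INTER_CUBIC))
cv2.imwrite("pics/k.png",np.hstack([cv2.imread("pics/k259.png"),cv2.imread("pics/k408.png")]))
```

```text
[0.6262 0.0711 0.116 ] [ 0.4533 -0.0801  0.092 ] [ 0.4538 -0.0799  0.093 ]
edge yaw -20.151093904164526 0.22976408440856466
bp yaw -20.605359638225664 0.22971609893652045 0.2326478024826368
```

View pics/k.png

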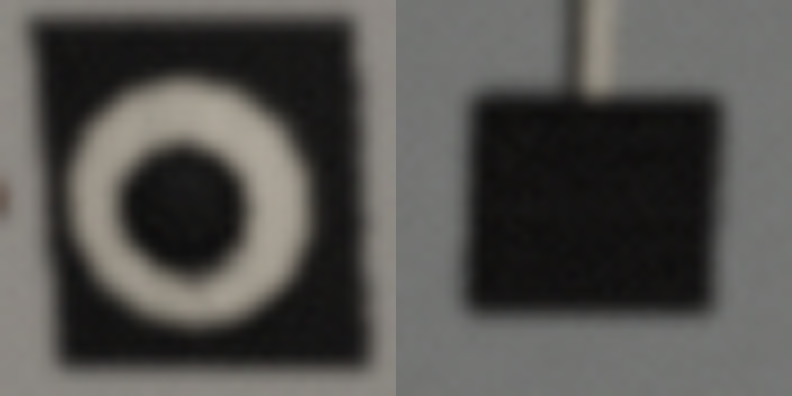

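```bash
cat >> h.py <<'E'
ps=np.radians(-20.2);q=[0,np.cos(ps/2),np.sin(ps/2),0]
R=np.array([[np.cos(ps),-np.sin(ps)],[np.sin(ps),np.cos(ps)]])
W=dict(np.load("w1.npz"))
b=P(W,257.6,140.1,.116);p=P(W,407.9,216.6,.092)
E
python3 - <<'E'
from station import arm
from h import *
np.set_printoptions(precision=4,suppress=True)
print(b,p,arm.ik([p[0],p[1],.05],q))
arm.goto([b[0],b[1],.150],q);arm.line_to([b[0],b[1],.121],velocity=.06)
arm.pause(.2);f0=arm.get_state()["wrist_force"][2]
for z in np.arange(.115,.104,-.001):
    arm.line_to([b[0],b[1],z],velocity=.02);arm.pause(.05)
    s=arm.get_state();f=s["wrist_force"][2]-f0;print(z,s["position"],f)
    if f>9:break
arm.pause(.2);s=arm.get_state();print(s["position"],s["wrist_force"][2]-f0,s["clock"])
E
```

```text
[0.6256 0.0733 0.116 ] [ 0.4532 -0.0799  0.092 ] [ 0.4055  0.4889 -0.4049  2.1226  0.3385  0.591  -2.164 ]
0.115 [0.6255 0.0733 0.1149] -1.0283589270389306
0.114 [0.6256 0.0732 0.114 ] -0.6047724728918341
0.113 [0.6255 0.0733 0.113 ] 0.24363838577356564
0.112 [0.6255 0.0733 0.112 ] -0.9341867570095128
0.111 [0.6255 0.0733 0.111 ] -0.2638408789571518
0.11 [0.6255 0.0733 0.11  ] -0.8588759971021794
0.109 [0.6255 0.0733 0.109 ] -0.10689928665777473
0.108 [0.6255 0.0733 0.1079] -0.5274216853163263
0.107 [0.6255 0.0733 0.107 ] -0.08299319426815752
0.106 [0.6255 0.0733 0.1059] -0.6162215314448564
0.105 [0.6255 0.0733 0.105 ] 0.03828425506358882
0.104 [0.6255 0.0733 0.104 ] -0.1908437844087729
[0.6256 0.0733 0.104 ] -0.07916644024919867 8.9
```

Run:
```python
from station import arm
import cv2,numpy as np
o=[]
s=arm.get_state();print(s["grip_width"],s["position"],s["wrist_force"])
for n in("side","scene","wrist"):
    p,d=arm.capture(n)
    c={"side":p[150:270,240:400],"scene":p[130:250,230:390],"wrist":p[120:280,240:400][:120]}[n]
    if n=="wrist": c=p[130:310,200:440]; c=cv2.resize(c,(160,120),interpolation=cv2.INTER_CUBIC) if 0 else cv2.resize(c,(640,480))[:, :]
    o.append(cv2.resize(c,(400,300),interpolation=cv2.INTER_CUBIC))
o.append(o[0]*0)
cv2.imwrite("pics/x1.png",np.vstack([np.hstack(o[:2]),np.hstack(o[2:])]))
```

```text
-0.005327693438764991 [0.62556141 0.07325429 0.103993  ] [0.08689021 1.09866028 0.15308459]
```

View pics/x1.png

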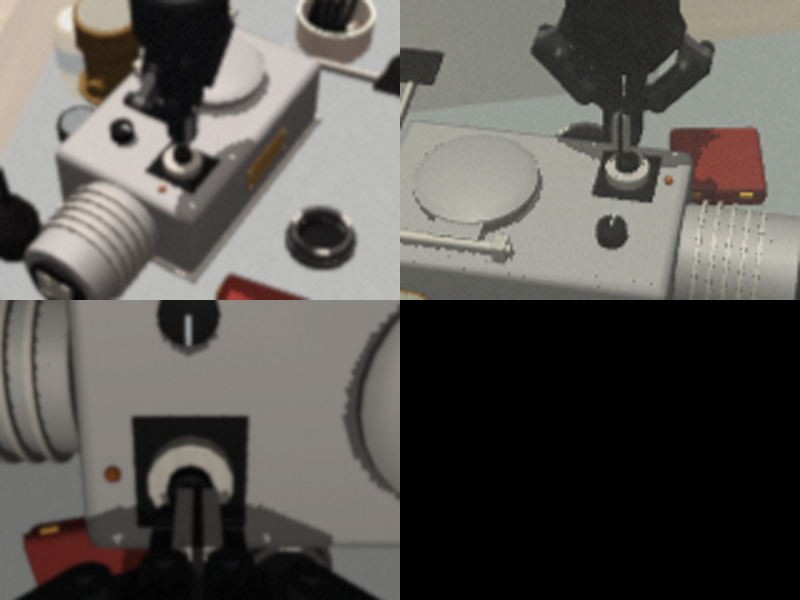

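The fingertips look short of the button, on its operator side, and there is no contact force. I'll check with depth numbers.

Run:
```python
from station import arm
from h import *
np.set_printoptions(precision=3,suppress=True,linewidth=150)
for n,us,vs in(("scene",(317,321,324),range(174,206,2)),("side",(309,312,315),range(196,224,2))):
    p,d=arm.capture(n);f=dict(arm.camera_model(n),d=d)
    for u in us:
        print(n,u)
        for v in vs: print("  ",v,P(f,u,v),p[v,u])
```

```text
scene 317
   174 [0.633 0.069 0.166] [64 67 68]
   176 [0.637 0.068 0.165] [68 70 71]
   178 [0.635 0.069 0.158] [54 58 59]
   180 [0.636 0.068 0.155] [57 60 60]
   182 [0.636 0.069 0.149] [59 61 61]
   184 [0.636 0.068 0.145] [57 61 62]
   186 [0.638 0.068 0.142] [58 61 62]
   188 [0.637 0.068 0.136] [58 61 63]
   190 [0.637 0.068 0.131] [50 56 54]
   192 [0.627 0.07  0.116] [46 48 50]
   194 [0.631 0.069 0.115] [52 52 53]
   196 [0.631 0.069 0.11 ] [45 47 49]
   198 [0.633 0.069 0.107] [ 99 109 109]
   200 [0.637 0.068 0.106] [167 182 186]
   202 [0.641 0.067 0.105] [113 123 125]
   204 [0.641 0.067 0.099] [89 97 98]
scene 321
   174 [0.64  0.075 0.171] [46 49 48]
   176 [0.639 0.075 0.166] [68 71 74]
   178 [0.638 0.075 0.16 ] [85 88 88]
   180 [0.638 0.075 0.155] [84 91 92]
   182 [0.641 0.075 0.153] [80 87 87]
   184 [0.638 0.075 0.145] [84 89 90]
   186 [0.639 0.075 0.142] [88 90 93]
   188 [0.638 0.075 0.136] [82 89 90]
   190 [0.638 0.075 0.131] [78 83 83]
   192 [0.626 0.078 0.114] [42 46 45]
   194 [0.631 0.077 0.114] [43 44 44]
   196 [0.633 0.076 0.111] [41 44 44]
   198 
[... 1733 characters left out ...]
16 [0.623 0.087 0.108] [113 122 130]
   218 [0.622 0.091 0.106] [157 167 178]
   220 [0.622 0.094 0.102] [74 78 83]
   222 [0.621 0.096 0.098] [34 33 37]
side 315
   196 [0.616 0.086 0.169] [28 29 30]
   198 [0.617 0.083 0.161] [52 53 57]
   200 [0.617 0.083 0.155] [58 60 63]
   202 [0.617 0.084 0.15 ] [60 62 64]
   204 [0.617 0.082 0.141] [57 60 63]
   206 [0.618 0.082 0.135] [65 67 70]
   208 [0.62  0.071 0.117] [77 80 85]
   210 [0.619 0.077 0.117] [38 40 43]
   212 [0.618 0.08  0.114] [21 20 21]
   214 [0.618 0.082 0.109] [43 48 51]
   216 [0.617 0.086 0.108] [108 116 123]
   218 [0.616 0.089 0.105] [ 96 104 110]
   220 [0.617 0.088 0.098] [61 67 71]
   222 [0.615 0.095 0.099] [27 28 29]
```

The depth shows the real fingertips end at z≈0.129 while the reported TCP is at 0.104, so they sit about 25 mm behind it. Their xy is right. I'll keep descending under force watch.

Run:
```python
from station import arm
from h import *
np.set_printoptions(precision=4,suppress=True)
f0=arm.get_state()["wrist_force"][2]
arm.line_to([b[0],b[1],.096],velocity=.03)
for z in np.arange(.095,.072,-.001):
    arm.line_to([b[0],b[1],z],velocity=.02);arm.pause(.03)
    s=arm.get_state();f=s["wrist_force"][2]-f0;print(round(z,4),s["position"][2],f)
    if f>9:break
arm.pause(.2);s=arm.get_state();print(s["position"],s["wrist_force"]-[0,0,f0],s["clock"])
```

```text
0.095 0.09505314656242525 -0.6677557126220952
0.094 0.09397134227000492 1.0315542329772707
0.093 0.09295772722920576 0.16695352871116345
0.092 0.09196054075227961 0.25213724487955447
0.091 0.09109733111950594 1.7857487245443717
0.09 0.09005545699669187 2.9116041233544543
0.089 0.0890518666553313 2.643185824199052
0.088 0.0880626630921545 4.503718925388181
0.087 0.08703444827244113 4.876598275067632
0.086 0.08677926867814117 9.739299982718986
[0.6256 0.0733 0.0868] [-3.5932 -1.1506  9.6236] 12.6
```

The press gave a clean spring curve and reached its stop at 5 mm, which puts the tip offset at 24.5 mm. Next is the lever.

Run:
```python
from station import arm
from h import *
np.set_printoptions(precision=4,suppress=True)
off=.0245;rx=R@[1,0]
def pt(h):  # pad height -> TCP target, following the arc slightly
    d=p[:2]-rx*.002*np.clip((.092-h)/.044,0,1); return [d[0],d[1],h-off]
arm.line_to([b[0],b[1],.15],velocity=.1)
arm.goto(pt(.17),q)
arm.line_to(pt(.100),velocity=.08);arm.pause(.1)
f0=arm.get_state()["wrist_force"][2]
def rep(h):
    s=arm.get_state();f=s["wrist_force"][2]-f0;print(round(h,4),s["position"],f,s["clock"]);return f
for h in(.09,.08,.07,.06,.055): arm.line_to(pt(h),velocity=.04);rep(h)
for h in np.arange(.0535,.040,-.0015):
    arm.line_to(pt(h),velocity=.03);arm.pause(.03)
    if rep(h)>15:break
arm.pause(.2);rep(h)
```

```text
0.09 [ 0.4532 -0.0798  0.0655] 2.908634682350494 15.8333
0.08 [ 0.452  -0.0795  0.0554] 3.336916399873305 16.2333
0.07 [ 0.4518 -0.0795  0.0456] 4.253079465666746 16.6333
0.06 [ 0.4516 -0.0794  0.0357] 4.633316177100933 17.0333
0.055 [ 0.4518 -0.0795  0.0308] 4.205252110974515 17.3083
0.0535 [ 0.4519 -0.0795  0.0295] 4.783668499238362 17.5917
0.052 [ 0.452  -0.0795  0.028 ] 4.783141320450941 17.875
0.0505 [ 0.4521 -0.0795  0.0265] 3.4526794264457554 18.1583
0.049 [ 0.4522 -0.0796  0.0251] 4.183301161318513 18.4417
0.0475 [ 0.4523 -0.0796  0.0245] 19.17831843003593 18.725
0.0475 [ 0.4523 -0.0796  0.0246] 18.69856484422306 18.925
```

The lever is on its stop with the lid up. I'll hold it, then release slowly.

Run:
```python
from station import arm
from h import *
import cv2
off=.0245;rx=R@[1,0]
def pt(h):
    d=p[:2]-rx*.002*np.clip((.092-h)/.044,0,1); return [d[0],d[1],h-off]
p0,_=arm.capture("side");arm.pause(2.3)
arm.line_to(pt(.085),velocity=.012);print(arm.get_state()["wrist_force"][2])
arm.line_to(pt(.105),velocity=.010);arm.pause(.3)
s=arm.get_state();print(s["wrist_force"][2],s["clock"])
arm.line_to(pt(.20),velocity=.1)
p1,_=arm.capture("side");print(arm.get_state()["clock"])
cv2.imwrite("pics/l.png",np.hstack([cv2.resize(x[110:290,220:440],(400,327),interpolation=cv2.INTER_CUBIC) for x in(p0,p1)]))
```

```text
3.8289122529890443
0.5792954048793635 27.0
28.15
```

View pics/l.png

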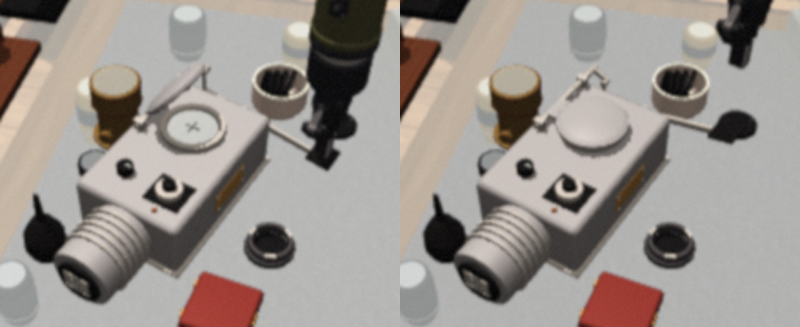

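The left half shows the lid fully up with the lever held down. The right half shows the lid shut, the pad up, the hand clear and every bystander in place, so I'm handing in.

```bash
python3 -c "
from station import arm
print(arm.hand_in())"
```

```text
the job is handed in; nothing more can be done
None
```

I pressed the button to its stop, held the lid fully up by its lever for over two seconds, then let it down slowly until it was shut. The hand is clear, the bystanders look unmoved in the last picture, and the job is handed in (clock 28 s of 48 s; no verdict was returned).

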